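# Find the free door gap with a feeler gauge

## Robot

A 7-joint arm with a two-finger parallel gripper is mounted at the origin on the work surface. World frame = base frame: x ahead of the robot, y to its left, z up, the work surface at z = 0. Lengths are in m, angles in rad, forces in N, time in s.
With the tool pointing down it reaches from about 0.35 to 0.9 m from the base axis. Payload 8.1 kg.
Tool frame: the origin (TCP) lies midway between the tips of the shut fingers; the grasp point (between the pads) lies 19 mm behind it; z points along the fingers, y is the direction in which the jaws open and shut (so a half turn about z gives the same grasp; the last joint's range is limited). The gripper opens to 85 mm and grips with 20 to 120 N. Pads are 22 mm wide; open, the fingers measure 114 mm over their backs; the gripper's body (76 mm by 85 mm) begins 54 mm behind the grasp point. The pads swing forward as they close: fully open they stand 13 mm farther back than shut.
Start: joints at [-1.264, 0.434, 0.025, 1.573, -0.012, 1.134, -0.075], TCP at [0.249, 0.573, 0.231] pointing down, gripper open.
Joint ranges: [-2.62, 2.62], [-0.44, 2.09], [-1.27, 1.32], [0.08, 2.57], [-1.32, 4.46], [0.12, 2], [-2.74, 2.74]. Speed limits (rad/s): [2.22, 2.22, 3.01, 3.01, 3.14, 3.14, 3.14].

## Interface

Orientations are given as a unit quaternion [w, x, y, z].
In Python, from station import robot, optics, ticket gives the robot as it stands.
- The arm moves only by the tool jog_arm, never from a script. Its argument "moves" is a list of rows, each a list of 3 entries, a list of its own where there are three numbers: the opening, from 0 (shut) to 1 (fully open), then the shift along the tool's x, y, z in cm, then the turn, a rotation vector about the tool's x, y, z in rad. A call has 1 to 12 rows; each row shifts and turns the commanded pose from where the row before left it, along the tool's axes as they then stand; what a row does not reach is not made up. A row lasts 1/8 s, in which the tool goes at most 62.5 mm and 10.7 degrees, less where a joint would pass 70% of its speed; a pose out of reach is approached as far as the arm can. A call is refused whole if a number of a shift passes 6.25 or a number of a turn 0.188, either way. A call with a gripper value outside its range is refused whole. The fingers move at their own pace and stop on an object; "force" is the grip in N (left out, the last holds). Time passes only in rows, so rows that do not move let the fingers close. It gives the time, the measured TCP pose, the force and the opening at its end, in the units of the state.
- robot.observe(): the state, without advancing time (a new reading comes with each control period).
- optics.grab_frame(name): name is "scene" or "top"; returns the picture (480x640x3 uint8, red, green, blue); there is no depth.
- optics.camera_info(name): a dict with "intrinsics" (3x3 intrinsics, pixels), "D" ([k1, k2, p1, p2, k3] as OpenCV has them; the pictures are not rectified), "R" (3x3) and "t" (3): a world point X has camera coordinates R X + t. Camera axes: x right, y down, z forward; pixel columns grow to the right and rows downward; lengths in m; the calibration is good to about 2 mm. A picture is of the moment at which its call begins. camera_info takes no time and is no camera call.
- ticket.finish_job(): hands the job in, once; it reports no verdict.
The state is a dict: "t": time; "joint_positions": joint angles; "qvel": joint speeds; "tau": joint torques, N m; "eef_pos": TCP position; "orientation": TCP orientation; "force": force on the tool from outside, world axes, zero at the start; "wrist_torque": the same for the moment, N m; "gripper_width": finger opening in m.
Only numpy, scipy, OpenCV 4.12 (cv2) and the standard library are available. Lean on these libraries where they do the work, as an engineer would, in place of code of your own. Each camera call takes 0.05 s, during which the arm holds its last target.

## Task

Take the orange feeler gauge from its stand and try its blade in the gaps between the fronts of the white spice cabinet that lies on its back: it passes through only one of them and jams somewhere inside the others, where it must be felt gently and never forced. Leave it standing upright in the gap that it fits, fully home with its handle down on the fronts, and leave the blue gauge and everything else where they are.

Things in the scene. Friction and masses are not known exactly. Their poses are not given: they have to be found in the camera images.
- unit: white spice cabinet, fixed, lying on its back, doors up: 240 mm (its x) x 320 mm (its y) x 100 mm high, origin at the centre of its underside. Its top is four flat white fronts 16 mm thick, with thin aluminium strips at the end nearer the robot, nothing above 102 mm. Between them run three gaps 8 mm wide, along its x over the whole 240 mm, 80 mm apart
- gap_1 (a point): mouth of the right-hand gap (cabinet y = -80 mm) (seen from the robot): the middle of its length, centred between the fronts, level with their outer faces. Axes as the cabinet: x along the gap, y across it, z up out of it. In two of the gaps, different ones each time, the strips behind close to 3.5 mm at about 19 or about 30 mm below the mouth, all along: the blade stops hard there
- gap_2 (a point): mouth of the middle gap (cabinet y = 0) (seen from the robot): the middle of its length, centred between the fronts, level with their outer faces. Axes as the cabinet: x along the gap, y across it, z up out of it. In the one gap that fits the way is free to 48 mm deep. Which one cannot be seen from outside
- gap_3 (a point): mouth of the left-hand gap (cabinet y = +80 mm) (seen from the robot): the middle of its length, centred between the fronts, level with their outer faces. Axes as the cabinet: x along the gap, y across it, z up out of it. Behind the fronts every gap goes on between black strips 7.5 mm apart; a soft sprung lip about 22 mm below the mouth rubs on the blade (up to 6 N, not a jam)
- gauge_mid (a point): centre (half-way up) of the orange handle of the feeler gauge, a block 34 mm (x) x 16 mm (y) x 64 mm (z) with black ribs. A steel blade 30 mm (x) x 6 mm (y) with a rounded end reaches 40 mm down from the middle of its flat underside. x along the blade's width, y across its thickness, z up the handle. Gauge 80 to 130 g, upright in the stand at first, handle resting on the stand's top
- gauge_tip (a point): middle of the blade's lower end, 72 mm below gauge_mid, same axes; 40 mm below the underside of the handle when the blade is fully out
- blade: the gauge's steel blade; origin where it leaves the underside of the orange handle, 32 mm below gauge_mid, same axes. It is sprung: above about 5 N on its end it yields into the handle at 2.5 N per mm, up to 6 mm (20 N), then is solid; let go, it springs out again
- gauge: the whole orange gauge; origin at the middle of the underside of its handle, same axes
- stand: wooden stand, fixed, 170 mm (x) x 60 mm (y) x 50 mm high, origin at the centre of its underside; two slots 38 x 10 mm, 45 mm deep, at x = -40 and +40 mm, one holding the orange gauge, the other the blue one
- spare_mid (a point): centre of the blue handle of another gauge with a thinner blade, same handle, in the other slot of the stand; to be left there
- tub: black tub with a red lid, 92 mm across, 115 mm high, origin under its centre; bystander
- vitamins: small white jar, 54 mm across, 100 mm high, origin under its centre; bystander
- amber: amber bottle with a red cap, 44 mm across, 85 mm high, origin under its centre; bystander
- greenjar: glass jar with a green lid, 60 mm across, 85 mm high, origin under its centre; bystander
- driver: screwdriver lying on the counter to the left of the stand; bystander
- hinges: small white bowl, 90 mm across, 40 mm high, origin under its centre; bystander
There are look-alikes about, which are no part of the job. Of the things shaped like the gauge, the orange one is meant.

How it is judged:
On the way, in this order (a step that is already met when the one before it is completed fails the run):
1. the orange gauge is lifted out of the stand (height (world z) of gauge_tip above 0.075 m and contact force between the fingers and gauge above 1 N), for 0.1 s.
2. held in the fingers, its blade has entered a gap by 8 mm or more (((z of gauge_tip in the frame of gap_1 below -0.008 m and y of gauge_tip in the frame of gap_1 between -0.005 and 0.005 m and x of gauge_tip in the frame of gap_1 between -0.105 and 0.105 m) or (z of gauge_tip in the frame of gap_2 below -0.008 m and y of gauge_tip in the frame of gap_2 between -0.005 and 0.005 m and x of gauge_tip in the frame of gap_2 between -0.105 and 0.105 m) or (z of gauge_tip in the frame of gap_3 below -0.008 m and y of gauge_tip in the frame of gap_3 between -0.005 and 0.005 m and x of gauge_tip in the frame of gap_3 between -0.105 and 0.105 m)) and contact force between the fingers and gauge above 1 N), for 0.1 s.
At the end, for the whole second after the job is handed in: the orange gauge stands released and at rest in one of the three gaps, its blade's end at least 37 mm below the mouth (40 mm is fully home), within 5 mm of the gap's centre line and 105 mm of its middle, upright within 0.12 rad; all else is where it was (((z of gauge_tip in the frame of gap_1 below -0.037 m and y of gauge_tip in the frame of gap_1 between -0.005 and 0.005 m and x of gauge_tip in the frame of gap_1 between -0.105 and 0.105 m) or (z of gauge_tip in the frame of gap_2 below -0.037 m and y of gauge_tip in the frame of gap_2 between -0.005 and 0.005 m and x of gauge_tip in the frame of gap_2 between -0.105 and 0.105 m) or (z of gauge_tip in the frame of gap_3 below -0.037 m and y of gauge_tip in the frame of gap_3 between -0.005 and 0.005 m and x of gauge_tip in the frame of gap_3 between -0.105 and 0.105 m)) and angle between gauge's own z axis and vertical below 0.12 rad and linear speed of gauge below 0.02 m/s); the robot touches nothing.
It fails at once if the blade is forced: more than 25 N on it from anything (contact force between blade and anything else above 25 N).
It fails at once if the gauge is pressed on the cabinet with more than 40 N (contact force between gauge and unit above 40 N).
It fails at once if the arm or fingers strike the cabinet with more than 40 N (contact force between any of the arm, the fingers and unit above 40 N).
It fails at once if the blue gauge is taken or displaced by more than 15 mm (distance of spare_mid from where it was at the start of the episode above 0.015 m).
It fails at once if a bystander is displaced by more than 25 mm (distance of any of tub, vitamins, amber, greenjar, driver, hinges from where it was at the start of the episode above 0.025 m).
It also fails if it takes over 54 s, if anything falls off the work surface, if the arm or the gripper's body presses on something with over 40 N, if the wrist force passes 120 N, or if a joint passes its speed limit or range.

## Working session

There is one attempt and no reset: what is moved stays moved. The work goes in short steps, Python scripts to look and compute and a tool call to move; the robot and the scene stay as the last step left them, time stands still between calls to the robot, and variables do not carry over. Pictures are saved under pics/ and viewed, and the job is handed in when it is done.

Besides the shell and the picture viewer there is one more tool, called after ">>>" by a JSON object that holds its "name" and its "arguments". jog_arm: Moves the arm, as the interface text tells. Its arguments: {"type":"object","properties":{"moves":{"type":"array"},"force":{"type":"number"}},"required":["moves"]}

```bash
mkdir -p pics; python3 - <<'E'
from station import robot, optics, ticket
import cv2
s=robot.observe();print(s)
for n in ("scene","top"):
    c=optics.camera_info(n);print(n,c)
    cv2.imwrite(f"pics/{n}0.png",optics.grab_frame(n)[:,:,::-1])
E
```

```text
{'t': 0.0, 'joint_positions': array([-1.26359471,  0.43522877,  0.02500429,  1.57411882, -0.01163372,
        1.13398861, -0.07508323]), 'qvel': array([-0.00037547,  0.00147793,  0.00063301,  0.00022406,  0.00083495,
       -0.00112294, -0.00215377]), 'tau': array([ 7.76336183e-04, -6.70466638e+01,  1.02577765e+00, -3.16216063e+01,
        1.57213857e-02,  1.22474282e-02,  3.22445328e-05]), 'eef_pos': array([0.24887163, 0.57275265, 0.23051433]), 'orientation': array([-9.95632750e-05,  2.03516960e-01,  9.79071095e-01, -7.92772980e-04]), 'force': array([ 0.60768924,  0.06359693, -0.12389487]), 'wrist_torque': array([-0.0268185 , -0.019732  ,  0.00433374]), 'gripper_width': 0.08540841889698074}
scene {'intrinsics': array([[446.41374467,   0.        , 307.05880373],
       [  0.        , 446.41374467, 239.79561428],
       [  0.        ,   0.        ,   1.        ]]), 'D': array([-0.1139873,  0.       ,  0.       ,  0.       ,  0.       ]), 'R': array([[-0.84325887,  0.53747726,  0.0057166 ],
       [ 0.3215486 ,  0.51294945, -0.79592045],
       [-0.43072147, -0.66932881, -0.60537423]]), 't': array([ 0.48562087, -0.10093137,  1.38992914])}
top {'intrinsics': array([[540.27361978,   0.        , 320.21530481],
       [  0.        , 540.27361978, 238.16268197],
       [  0.        ,   0.        ,   1.        ]]), 'D': array([-0.01308197,  0.        ,  0.        ,  0.        ,  0.        ]), 'R': array([[ 1.85554457e-02, -9.99827352e-01,  9.80702105e-04],
       [-9.96334222e-01, -1.85725261e-02, -8.35055643e-02],
       [ 8.35093613e-02,  5.72375894e-04, -9.96506828e-01]]), 't': array([0.01069442, 0.56626706, 1.55407964])}
```

View pics/scene0.png

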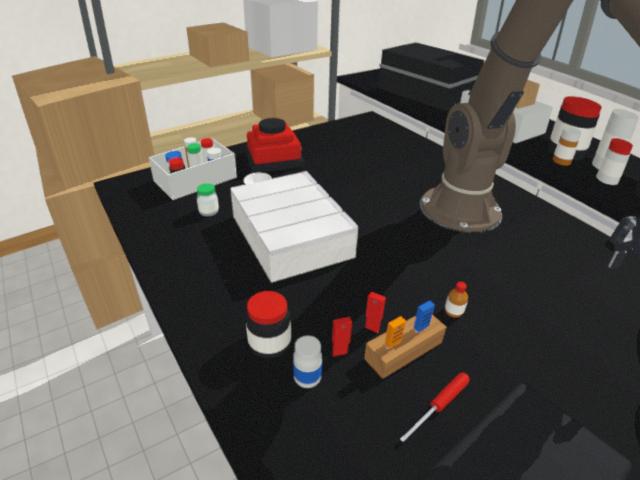

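View pics/top0.png

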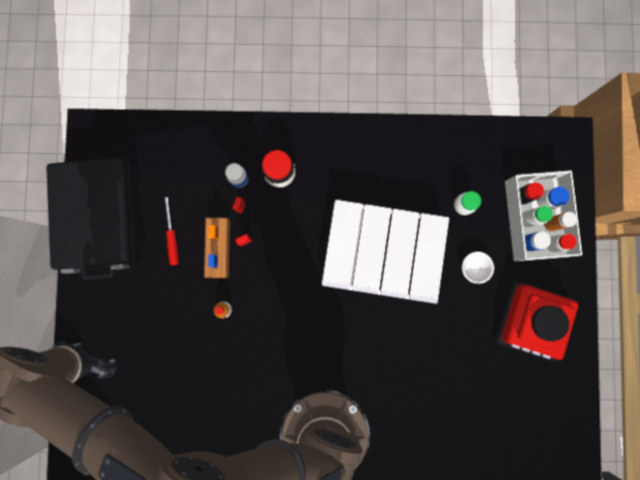

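The top view shows the stand at about (217,248), with the orange gauge at (212,231) and the blue one at (212,260). The cabinet is at (386,250), with gaps running roughly vertically in the image. In the scene view the orange gauge is at (396,332).

Things that could be mistaken for the target:
- the orange gauge in the stand, scene (396,332)
- the blue gauge in the stand, scene (425,316)
- red blocks at scene (342,337) and (375,312)
- the amber bottle's cap, scene (460,288)
- the red screwdriver handle, scene (450,390)

I choose the orange one in the stand and will check it in a crop.

```bash
cat > h.py <<'E'
import cv2,numpy as np
from station import robot, optics, ticket
def ray(n,uv):
    c=optics.camera_info(n);K,D,R,t=[np.array(c[k]) for k in("intrinsics","D","R","t")]
    p=cv2.undistortPoints(np.array(uv,float).reshape(-1,1,2),K,D).reshape(-1,2)
    d=np.c_[p,np.ones(len(p))]@R; return -R.T@t,d
def plane(n,uv,z):
    o,d=ray(n,uv); return o+d*((z-o[2])/d[:,2])[:,None]
def proj(n,X):
    c=optics.camera_info(n)
    R=np.array(c["R"]);return cv2.projectPoints(np.array(X,float).reshape(-1,1,3),cv2.Rodrigues(R)[0],np.array(c["t"]),c["intrinsics"],c["D"])[0].reshape(-1,2)
def crop(im,x0,y0,x1,y1,k,f):
    cv2.imwrite(f,cv2.resize(im[y0:y1,x0:x1,::-1],None,fx=k,fy=k,interpolation=cv2.INTER_CUBIC))
E
python3 - <<'E'
from h import *
T=cv2.imread("pics/top0.png")[:,:,::-1];S=cv2.imread("pics/scene0.png")[:,:,::-1]
a=cv2.resize(T[190:290,190:260],None,fx=5,fy=5,interpolation=cv2.INTER_CUBIC)
b=cv2.resize(S[270:390,320:450],None,fx=3.3,fy=500/120,interpolation=cv2.INTER_CUBIC)
cv2.imwrite("pics/c0.png",np.hstack([a,b])[:,:,::-1])
crop(T,310,190,460,310,5,"pics/c1.png")
for n,im in(("top",T),("scene",S)):
    h=cv2.cvtColor(im,cv2.COLOR_RGB2HSV)
    for nm,lo,hi in(("orange",(11,200,180),(20,255,255)),("blue",(105,150,100),(125,255,255)),("wood",(8,60,60),(20,190,235))):
        m=cv2.inRange(h,lo,hi)
        N,l,st,ce=cv2.connectedComponentsWithStats(m)
        for i in range(1,N):
            if st[i,4]>25 and ((n=="top" and st[i,0]<260 and st[i,0]>190) or(n=="scene" and st[i,1]>270)):print(n,nm,st[i],ce[i])
E
```

```text
top orange [209 225   7  14  80] [211.65   231.6625]
top blue [209 255   7  12  69] [211.66666667 260.56521739]
top wood [ 204  217   26   62 1267] [217.11917916 247.57616417]
top wood [213 301  17  18  74] [222.51351351 308.94594595]
scene orange [389 317  17  31 216] [395.50462963 328.86574074]
scene blue [415 300  20  32 389] [423.6529563 314.8251928]
scene blue [294 366  28  17 272] [307.45220588 375.3125    ]
scene wood [448 288  21  18  90] [455.68888889 297.82222222]
scene wood [456 293   7  10  44] [458.86363636 297.22727273]
scene wood [445 309  18   8  34] [451.88235294 313.41176471]
scene wood [ 364  315   83   64 2470] [403.09230769 346.68785425]
```

View pics/c0.png

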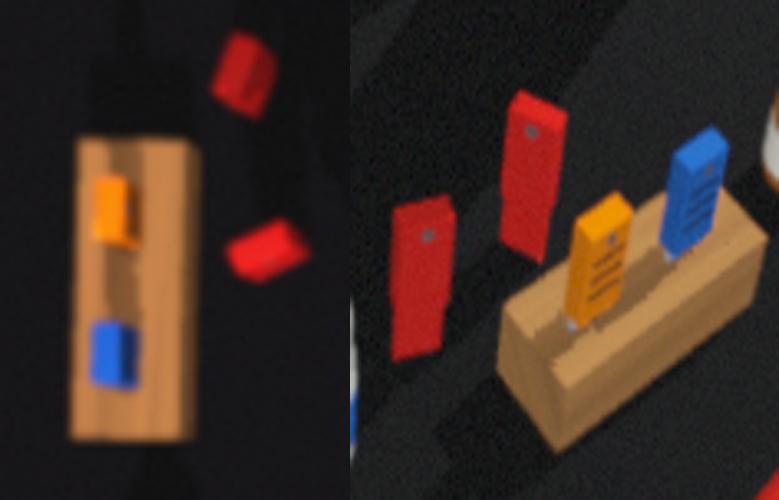

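View pics/c1.png

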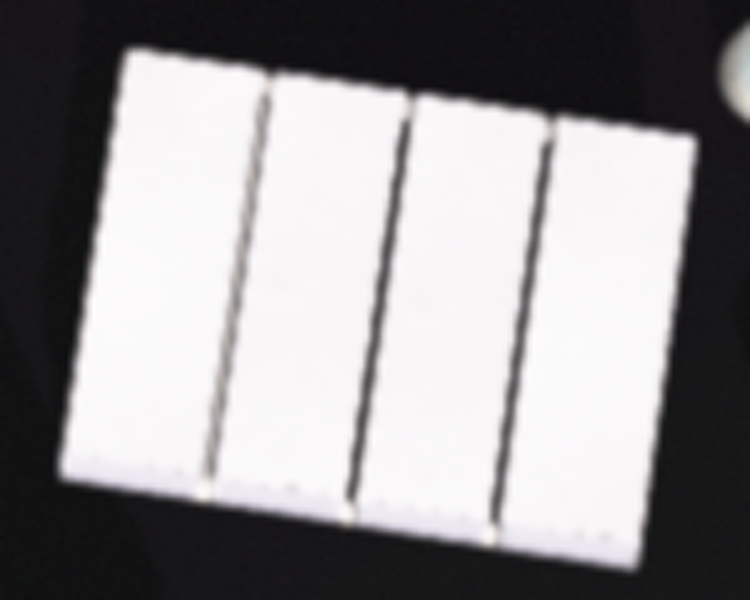

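The crop confirms the orange ribbed handle in the far slot of the stand (top image about (212,231)), with the blue one nearer the robot. The red blocks are plain and stand on the counter. The cabinet crop shows its three gaps clearly.

```bash
python3 - <<'E'
from h import *
T=cv2.imread("pics/top0.png")[:,:,::-1];S=cv2.imread("pics/scene0.png")[:,:,::-1]
for nm,uv in(("orange",(211.2,231.4)),("blue",(211.2,260.4))): print(nm,plane("top",[uv],.114))
h=cv2.cvtColor(T,cv2.COLOR_RGB2HSV)
# stand top outline
hs=cv2.cvtColor(S,cv2.COLOR_RGB2HSV)
# triangulate top face centres orange: scene top face
def tri(a,b):
    (o1,d1),(o2,d2)=ray("top",[a]),ray("scene",[b]);d1,d2=d1[0],d2[0]
    A=np.c_[d1,-d2];s=np.linalg.lstsq(A,o2-o1,rcond=None)[0]
    p,q=o1+s[0]*d1,o2+s[1]*d2;return (p+q)/2,np.linalg.norm(p-q)
m=cv2.inRange(hs,(8,200,215),(22,255,255));m[:,:380]=0;m[:,410:]=0;m[:300]=0;m[350:]=0
print("scene bright orange",cv2.moments(m,True)['m10']/max(1,m.sum()/255),cv2.moments(m,True)['m01']/max(1,m.sum()/255),m.sum()/255)
print(tri((211.2,231.4),(320+601/5*1.0*3.3/3.3*0+ (602-350)/3.3,270+218/4.1667)))
print(tri((211.2,260.4),(320+(700-350)/3.3,270+150/4.1667)))
# stand corners at z=.05 from crop (x/5+190,y/5+190) left-front edges
c=np.array([(78,138),(188,138),(183,440),(70,438)])/5+190-0.4
P=plane("top",c,.05);print(P.round(4),P.mean(0)); 
# cabinet: gap lines via row-wise dark minimum, at z=.1
g=T.astype(float).mean(2)
for k,(x0,x1,y0,y1) in enumerate([(352,364,215,280),(381,393,218,283),(408,421,222,287)]):pass
tops=[(265,85),(408,108),(549,130)];bots=[(208,478),(352,500),(496,522)]
for k,(a,b) in enumerate(zip(tops,bots)):
    pts=[]
    for y in range(int(a[1]/5+190)+2,int(b[1]/5+190)-1):
        f=(y-190-a[1]/5)/((b[1]-a[1])/5); xc=310+(a[0]+f*(b[0]-a[0]))/5
        xs=np.arange(int(xc)-4,int(xc)+6); w=np.clip(230-g[y,xs],0,None)
        pts.append(((w*xs).sum()/w.sum(),y))
    P=plane("top",pts,.1); c=np.polyfit(P[:,0],P[:,1],1); r=P[:,1]-np.polyval(c,P[:,0])
    print("gap",k,"yaw",np.arctan(c[0]),"y at x=.45",np.polyval(c,.45),r.std())
m=(g>150).astype(np.uint8);m[:, :315]=0;m[:,455:]=0;m[:190]=0;m[310:]=0
cn=max(cv2.findContours(m,cv2.RETR_EXTERNAL,cv2.CHAIN_APPROX_NONE)[0],key=cv2.contourArea)
r=cv2.minAreaRect(cn);b=cv2.boxPoints(r);print(b);P=plane("top",b,.1);print(P.round(4),P.mean(0))
E
```

```text
orange [[0.57150333 0.32195102 0.114     ]]
blue [[0.49160226 0.31912655 0.114     ]]
scene bright orange 396.76190476190476 322.17857142857144 84.0
(array([0.57318191, 0.32146701, 0.10988041]), np.float64(0.0036931842453031653))
(array([0.49233325, 0.31958762, 0.10878005]), np.float64(0.0015749694273966683))
[[0.6182 0.3537 0.05  ]
 [0.6194 0.2903 0.05  ]
 [0.4458 0.2875 0.05  ]
 [0.4457 0.3521 0.05  ]] [0.53227372 0.32089309 0.05      ]
gap 0 yaw -0.13757755300716368 y at x=.45 -0.06940382081260188 0.0002537923740235179
gap 1 yaw -0.13747411170280113 y at x=.45 -0.14957674679712263 0.00019746749105148433
gap 2 yaw -0.13783563462593706 y at x=.45 -0.23004929276375882 0.00015173806478480749
[[321.2659  285.27167]
 [334.5029  199.2312 ]
 [449.8497  216.97687]
 [436.6127  303.01733]]
[[ 0.4292  0.0159  0.1   ]
 [ 0.6695 -0.0167  0.1   ]
 [ 0.6256 -0.3394  0.1   ]
 [ 0.3864 -0.3026  0.1   ]] [ 0.52769039 -0.16071984  0.1       ]
```

```bash
cat >> h.py <<'E'
from scipy.spatial.transform import Rotation as Ro
def togo(p,yawy):
    """shift (cm, tool axes) and turn needed for TCP p with tool y at world angle yawy, pointing down"""
    s=robot.observe();q=s["orientation"];R=Ro.from_quat([q[1],q[2],q[3],q[0]])
    y=np.array([np.cos(yawy),np.sin(yawy),0]);z=np.array([0,0,-1.]);x=np.cross(y,z)
    G=Ro.from_matrix(np.c_[x,y,z])
    print("t",s["t"],"tcp",s["eef_pos"].round(4),"F",s["force"].round(1),"w",round(s["gripper_width"],4))
    print("shift cm now-axes",(R.inv().apply(np.array(p)-s["eef_pos"])*100).round(2),"in goal axes",(G.inv().apply(np.array(p)-s["eef_pos"])*100).round(2),"turn",(R.inv()*G).as_rotvec().round(4))
E
python3 - <<'E'
from h import *
togo((.572,.3217,.15),np.pi/2+.02)
T=cv2.imread("pics/top0.png")[:,:,::-1]
for uv in((236,201),(237,207),(240,241),(247,238)): print(plane("top",[uv],.0).round(3),plane("top",[uv],.1).round(3))
E
```

```text
t 0.1 tcp [0.2489 0.5728 0.2306] F [0.4 0.8 0.5] w 0.0856
shift cm now-axes [-39.64 -10.14   8.08] in goal axes [-31.8  -25.75   8.06] turn [-1.400e-03 -2.000e-04 -4.299e-01]
[[0.674 0.274 0.   ]] [[0.659 0.258 0.1  ]]
[[0.656 0.271 0.   ]] [[0.643 0.255 0.1  ]]
[[0.555 0.259 0.   ]] [[0.548 0.244 0.1  ]]
[[0.564 0.238 0.   ]] [[0.556 0.225 0.1  ]]
```

>>> {"name": "jog_arm", "arguments": {"moves": [[0.7,[0,0,0],[0,0,-0.145]],[0.7,[0,0,0],[0,0,-0.145]],[0.7,[0,0,0],[0,0,-0.145]],[0.7,[0,0,0],[0,0,0]]], "force": 40}}

```text
t: 0.6
eef_pos: [0.249, 0.573, 0.2309]
orientation: [-0.0, -0.012, 1.0, -0.0]
force: [-0.4, 0.1, 0.5]
gripper_width: 0.0594
```

```bash
python3 -c "
from h import *
togo((.572,.3217,.15),np.pi/2+.02)"
```

```text
t 0.6 tcp [0.249  0.573  0.2309] F [-0.4  0.1  0.5] w 0.0594
shift cm now-axes [-31.68 -25.89   8.09] in goal axes [-31.79 -25.77   8.09] turn [-0.0007 -0.0005  0.0042]
```

>>> {"name": "jog_arm", "arguments": {"moves": [[0.6,[-4,-3.2,0],[0,0,0]],[0.6,[-4,-3.2,0],[0,0,0]],[0.6,[-4,-3.2,0],[0,0,0]],[0.6,[-4,-3.2,0],[0,0,0]],[0.6,[-4,-3.2,0.5],[0,0,0]],[0.6,[-4,-3.2,1],[0,0,0]],[0.6,[-4,-3.3,2],[0,0,0]],[0.6,[-3.7,-3.4,3],[0,0,0]],[0.6,[0,0,1.5],[0,0,0]],[0.6,[0,0,0],[0,0,0]]]}}

```text
t: 1.85
eef_pos: [0.5712, 0.3223, 0.1498]
orientation: [-0.001, -0.011, 1.0, -0.001]
force: [-0.5, 1.3, -0.3]
gripper_width: 0.0515
```

```bash
python3 - <<'E'
from h import *
togo((.572,.3217,.069),np.pi/2+.02)
a=optics.grab_frame("top")[170:300,160:290];b=optics.grab_frame("scene")[200:390,320:510]
cv2.imwrite("pics/g0.png",np.hstack([cv2.resize(a,(400,400)),cv2.resize(b,(400,400))])[:,:,::-1])
E
```

```text
t 1.85 tcp [0.5712 0.3223 0.1498] F [-0.5  1.3 -0.3] w 0.0515
shift cm now-axes [-0.1  -0.05  8.08] in goal axes [-0.08 -0.06  8.08] turn [-0.001  -0.0029  0.0029]
```

View pics/g0.png

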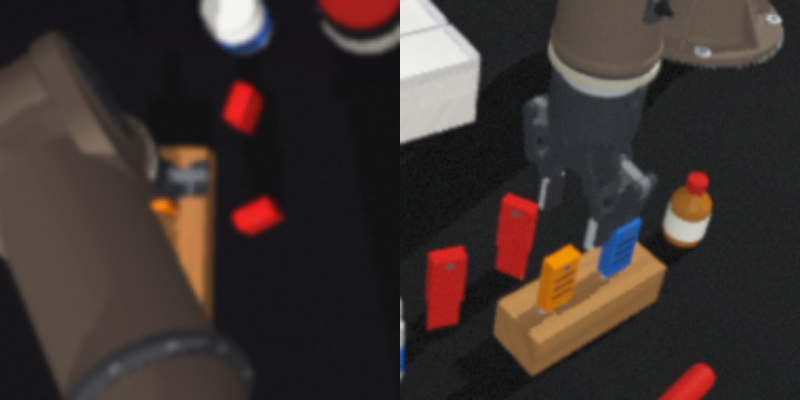

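```bash
python3 - <<'E'
from h import *
p=proj("scene",[[.5712,.3223,.15],[.572,.3217,.114],[.492,.32,.114]]);print((p-[320,200])*400/190+[400,0])
E
```

```text
[[571.00780097 227.06260708]
 [564.50539945 254.32091949]
 [625.6004446  219.5407297 ]]
```

The scene crop shows the open fingers straddling the orange handle from above. The predicted handle top is (564,254) in the crop and it appears at about (560,254), so I'm going down to close on it.

>>> {"name": "jog_arm", "arguments": {"moves": [[0.6,[-0.1,-0.1,3],[0,0,0]],[0.6,[0,0,2.5],[0,0,0]],[0.6,[0,0,1.5],[0,0,0]],[0.6,[0,0,1],[0,0,0]],[0.6,[0,0,0],[0,0,0]],[0.1,[0,0,0],[0,0,0]],[0.1,[0,0,0],[0,0,0]],[0.1,[0,0,0],[0,0,0]],[0.1,[0,0,0],[0,0,0]],[0.1,[0,0,0],[0,0,0]]], "force": 40}}

```text
t: 3.2
eef_pos: [0.574, 0.3216, 0.0721]
orientation: [0.001, -0.013, 1.0, 0.0]
force: [-0.9, -0.0, 6.4]
gripper_width: 0.0152
```

>>> {"name": "jog_arm", "arguments": {"moves": [[0.1,[0,0,-1],[0,0,0]],[0.1,[0,0,-2],[0,0,0]],[0.1,[0,0,-3],[0,0,0]],[0.1,[0,0,-3.5],[0,0,0]],[0.1,[0,0,-3],[0,0,0]],[0.1,[0,0,-2.5],[0,0,0]],[0.1,[0,0,0],[0,0,0]]]}}

```text
t: 4.08
eef_pos: [0.5744, 0.3218, 0.2237]
orientation: [0.002, -0.013, 1.0, 0.001]
force: [0.3, 0.3, -0.5]
gripper_width: 0.0158
```

```bash
python3 - <<'E'
from h import *
togo((.528,-.1607,.222),np.pi/2-.1375)
b=optics.grab_frame("scene")
crop(b,330,160,530,310,4,"pics/g1.png")
E
```

```text
t 4.075 tcp [0.5744 0.3218 0.2237] F [ 0.3  0.3 -0.5] w 0.0158
shift cm now-axes [  5.85 -48.12   0.05] in goal axes [ -2.02 -48.44   0.17] turn [0.0024 0.0032 0.1625]
```

View pics/g1.png

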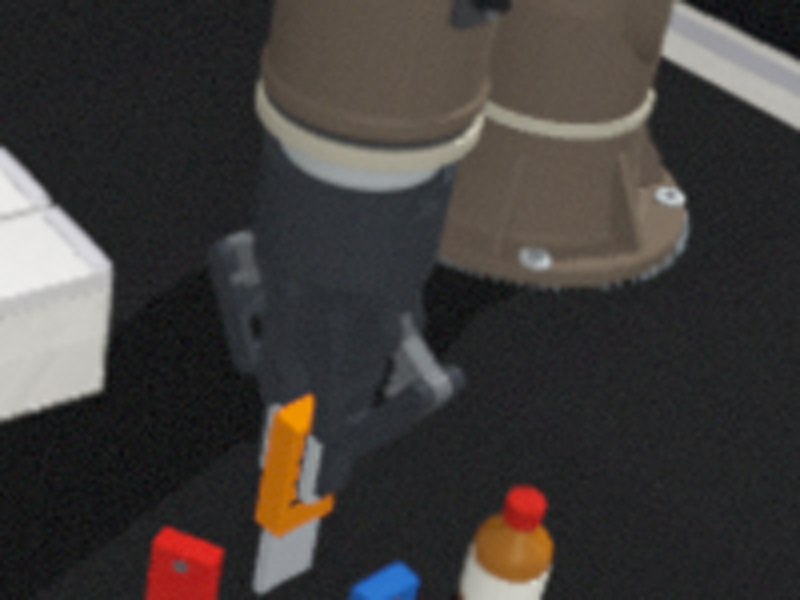

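```bash
python3 - <<'E'
from h import *
togo((.57,-.1666,.2237),np.pi/2-.1375)
p=proj("scene",[[.572,.3217,.1616],[.572,.3217,.2016]]);print((p-[330,160])*4)
c=optics.camera_info("scene");print(-c["R"].T@c["t"]);c=optics.camera_info("top");print(-c["R"].T@c["t"])
E
```

```text
t 4.125 tcp [0.5736 0.3214 0.222 ] F [ 0.2  0.5 -1.8] w 0.0156
shift cm now-axes [  1.58 -48.78  -0.21] in goal axes [ -6.33 -48.39  -0.17] turn [0.0008 0.001  0.1626]
[[286.20401434 573.97477594]
 [298.3271169  511.77536844]]
[1.04063077 0.72108214 0.75831784]
[0.43421262 0.02032006 1.59592693]
```

The crop shows the orange handle gripped upright between the pads, with the steel blade fully out below it and its tip at crop (283,582). I'm moving over to the middle gap.

>>> {"name": "jog_arm", "arguments": {"moves": [[0.1,[0,-3,0],[0,0,0.163]],[0.1,[-0.6,-5,0],[0,0,0]],[0.1,[-0.6,-5,0],[0,0,0]],[0.1,[-0.6,-5,0],[0,0,0]],[0.1,[-0.6,-5,0],[0,0,0]],[0.1,[-0.6,-5,0],[0,0,0]],[0.1,[-0.6,-5,0],[0,0,0]],[0.1,[-0.6,-5,0],[0,0,0]],[0.1,[-0.6,-5,0],[0,0,0]],[0.1,[-0.6,-3.5,0],[0,0,0]],[0.1,[-0.6,-2,1],[0,0,0]],[0.1,[0,0,1],[0,0,0]]]}}

```text
t: 5.62
eef_pos: [0.5701, -0.1694, 0.1997]
orientation: [-0.001, 0.07, 0.998, -0.0]
force: [-0.7, 0.7, -1.1]
gripper_width: 0.0154
```

>>> {"name": "jog_arm", "arguments": {"moves": [[0.1,[0,0,0],[0,0,0]]]}}

```text
t: 5.75
eef_pos: [0.5701, -0.166, 0.1995]
orientation: [-0.002, 0.068, 0.998, 0.001]
force: [0.4, 0.5, -0.7]
gripper_width: 0.0155
```

```bash
python3 - <<'E'
from h import *
togo((.57,-.1666,.182),np.pi/2-.1375)
b=optics.grab_frame("scene");cv2.imwrite("pics/s2.png",b[:,:,::-1])
crop(b,220,130,380,250,5,"pics/g2.png")
p=robot.observe()["eef_pos"];print((proj("scene",[p-[0,0,.064],p-[0,0,.024]])-[220,130])*5)
E
```

```text
t 5.75 tcp [ 0.5701 -0.166   0.1995] F [ 0.4  0.5 -0.7] w 0.0155
shift cm now-axes [-0.   -0.07  1.75] in goal axes [ 0.   -0.06  1.75] turn [ 0.001  -0.0035  0.0008]
[[275.80955335 338.05987752]
 [273.01451685 272.04249504]]
```

View pics/g2.png

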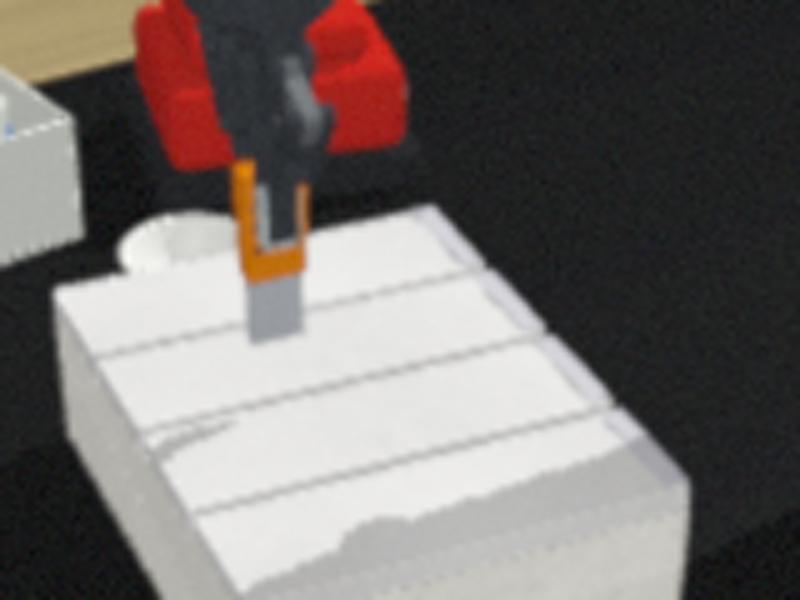

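```bash
python3 - <<'E'
from h import *
S=cv2.imread("pics/scene0.png").astype(float).mean(2)
S2=cv2.imread("pics/s2.png").astype(float).mean(2)
ends={1:((490,272),(105,356)),2:((540,340),(245,408)),3:((610,407),(205,511))}
yaw=-.1375;c0=np.array([.5277,-.1605])
for nm,I in(("s0",S),("s2",S2)):
  for k,(a,b) in ends.items():
    pts=[]
    a_=np.array(a)/5+[220,130];b_=np.array(b)/5+[220,130]
    for x in range(int(b_[0])+5,int(a_[0])-5):
        yc=a_[1]+(x-a_[0])/(b_[0]-a_[0])*(b_[1]-a_[1])
        if nm=="s2" and k==1 and 264<x<285: continue
        ys=np.arange(int(round(yc))-3,int(round(yc))+4);v=I[ys,x];w=np.clip(np.percentile(v,75)-8-v,0,None)
        if w.sum()>10: pts.append((x,(w*ys).sum()/w.sum()))
    P=plane("scene",pts,.1);c=np.polyfit(P[:,0],P[:,1],1);r=P[:,1]-np.polyval(c,P[:,0]);ok=abs(r)<2*r.std()
    c=np.polyfit(P[ok,0],P[ok,1],1)
    print(nm,k,len(pts),"yaw",np.arctan(c[0]).round(4),"y(.45)",np.polyval(c,.45).round(4),"y(.57)",np.polyval(c,.57).round(4),r.std().round(4))
E
```

```text
s0 1 67 yaw -0.1391 y(.45) -0.2288 y(.57) -0.2456 0.0007
s0 2 49 yaw -0.1368 y(.45) -0.1486 y(.57) -0.1651 0.0006
s0 3 71 yaw -0.1405 y(.45) -0.068 y(.57) -0.0849 0.0005
s2 1 47 yaw -0.1393 y(.45) -0.2288 y(.57) -0.2457 0.0007
s2 2 49 yaw -0.14 y(.45) -0.1484 y(.57) -0.1653 0.0006
s2 3 71 yaw -0.1397 y(.45) -0.068 y(.57) -0.0849 0.0005
```

The blade tip in the crop is at (275,338), which matches the prediction for 64 mm below the TCP. Gap 2 passes y of about -0.1657 at x = 0.57, averaging the two cameras, which differ by 1.1 mm. I'm going down to just above the mouth.

>>> {"name": "jog_arm", "arguments": {"moves": [[0.1,[0,0,1.5],[0,0,0]],[0.1,[0,0,1],[0,0,0]],[0.1,[0,0,0.5],[0,0,0]],[0.1,[0,0,0],[0,0,0]],[0.1,[0,0,0],[0,0,0]]]}}

```text
t: 6.42
eef_pos: [0.5714, -0.1677, 0.1716]
orientation: [0.0, 0.069, 0.998, -0.0]
force: [-0.2, -0.4, -0.2]
gripper_width: 0.0154
```

```bash
python3 - <<'E'
from h import *
togo((.57,-.1657,.160),np.pi/2-.1388)
b=optics.grab_frame("scene");cv2.imwrite("pics/s3.png",b[:,:,::-1])
crop(b,240,160,320,220,10,"pics/g3.png")
E
```

```text
t 6.425 tcp [ 0.5714 -0.1677  0.1716] F [-0.2 -0.4 -0.2] w 0.0154
shift cm now-axes [0.16 0.18 1.16] in goal axes [0.16 0.18 1.16] turn [-0.      0.0006  0.0008]
```

View pics/g3.png

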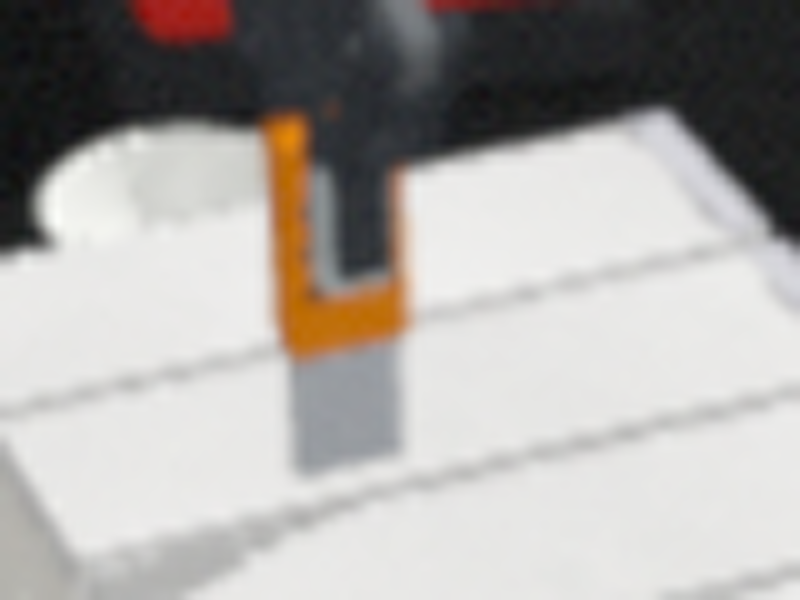

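```bash
python3 - <<'E'
from h import *
for i in range(8):
    b=optics.grab_frame("top" if i else "scene");s=robot.observe();print(s["t"],s["eef_pos"].round(4),s["force"].round(1))
E
```

```text
6.525 [ 0.5714 -0.1677  0.1717] [0.2 0.5 0.1]
6.575 [ 0.5714 -0.1677  0.1717] [ 0.2  0.  -0.4]
6.625 [ 0.5713 -0.1677  0.1716] [-0.1  0.5 -1.1]
6.675 [ 0.5712 -0.1677  0.1716] [-0.4 -0.5 -1.3]
6.725 [ 0.5712 -0.1677  0.1715] [ 0.8  0.2 -0.9]
6.775 [ 0.5712 -0.1676  0.1715] [0.5 0.2 0.2]
6.825 [ 0.5711 -0.1676  0.1714] [-0.5 -0.3 -0.5]
6.875 [ 0.5711 -0.1676  0.1714] [-0.4  0.2 -1.5]
```

Pose readings are steady, so the arm really is 1.8 mm off in y. I'm correcting that while still above the mouth.

>>> {"name": "jog_arm", "arguments": {"moves": [[0.1,[0,0.18,0],[0,0,0]],[0.1,[0,0,0.2],[0,0,0]],[0.1,[0,0,0],[0,0,0]],[0.1,[0,0,0],[0,0,0]]]}}

```text
t: 7.38
eef_pos: [0.5713, -0.1659, 0.1693]
orientation: [-0.0, 0.069, 0.998, -0.0]
force: [0.5, -0.0, -0.9]
gripper_width: 0.0158
```

```bash
python3 - <<'E'
from h import *
b=optics.grab_frame("scene");cv2.imwrite("pics/s4.png",b[:,:,::-1])
togo((.571,-.1658,.160),np.pi/2-.1388)
crop(b,240,160,320,220,10,"pics/g4.png")
E
```

```text
t 7.425 tcp [ 0.5714 -0.1659  0.1693] F [-0.  -0.5 -0.9] w 0.0158
shift cm now-axes [0.04 0.   0.93] in goal axes [0.04 0.   0.93] turn [-0.      0.0001  0.0008]
```

View pics/g4.png

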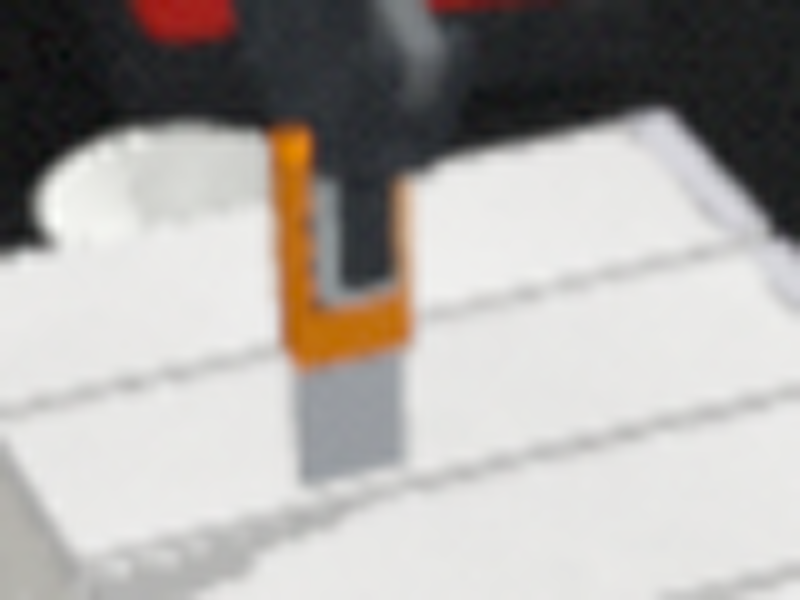

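The crop shows the blade tip at (355,478), a few mm above the middle gap. I'm lowering it gently in 1 mm rows.

>>> {"name": "jog_arm", "arguments": {"moves": [[0.1,[0,0,0.1],[0,0,0]],[0.1,[0,0,0.1],[0,0,0]],[0.1,[0,0,0.1],[0,0,0]],[0.1,[0,0,0.1],[0,0,0]],[0.1,[0,0,0.1],[0,0,0]],[0.1,[0,0,0.1],[0,0,0]],[0.1,[0,0,0.1],[0,0,0]],[0.1,[0,0,0],[0,0,0]]]}}

```text
t: 8.43
eef_pos: [0.5713, -0.1658, 0.1622]
orientation: [-0.0, 0.069, 0.998, 0.0]
force: [0.0, -0.5, -0.5]
gripper_width: 0.0153
```

>>> {"name": "jog_arm", "arguments": {"moves": [[0.1,[0,0,0.1],[0,0,0]],[0.1,[0,0,0.1],[0,0,0]],[0.1,[0,0,0.1],[0,0,0]],[0.1,[0,0,0],[0,0,0]]]}}

```text
t: 8.93
eef_pos: [0.5713, -0.1658, 0.1592]
orientation: [-0.0, 0.069, 0.998, 0.0]
force: [-0.5, -0.6, -1.7]
gripper_width: 0.0154
```

>>> {"name": "jog_arm", "arguments": {"moves": [[0.1,[0,0,0.15],[0,0,0]],[0.1,[0,0,0.15],[0,0,0]],[0.1,[0,0,0],[0,0,0]]]}}

```text
t: 9.3
eef_pos: [0.5713, -0.1658, 0.1561]
orientation: [-0.0, 0.069, 0.998, 0.0]
force: [0.3, 0.2, -0.6]
gripper_width: 0.015
```

```bash
python3 - <<'E'
from h import *
b=optics.grab_frame("scene")
togo((.571,-.1658,.160),np.pi/2-.1388)
crop(b,240,160,320,220,10,"pics/g5.png")
E
```

```text
t 9.35 tcp [ 0.5713 -0.1658  0.1562] F [-0.3  0.2 -0.5] w 0.0155
shift cm now-axes [ 0.03 -0.01 -0.38] in goal axes [ 0.03 -0.01 -0.38] turn [ 0.0001 -0.0001  0.0009]
```

View pics/g5.png

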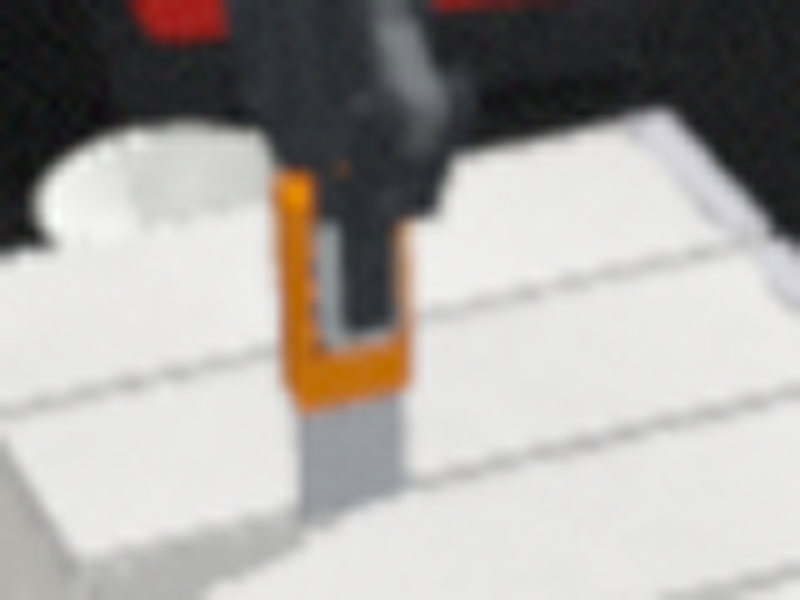

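The blade foot now lies on the gap line and there's no force, so it's going in. I'll keep lowering and watch the force.

>>> {"name": "jog_arm", "arguments": {"moves": [[0.1,[0,0,0.2],[0,0,0]],[0.1,[0,0,0.2],[0,0,0]],[0.1,[0,0,0.2],[0,0,0]],[0.1,[0,0,0.1],[0,0,0]],[0.1,[0,0,0],[0,0,0]]]}}

```text
t: 9.98
eef_pos: [0.5713, -0.1658, 0.1492]
orientation: [-0.0, 0.069, 0.998, 0.0]
force: [0.3, -0.2, -0.6]
gripper_width: 0.0156
```

>>> {"name": "jog_arm", "arguments": {"moves": [[0.1,[0,0,0.1],[0,0,0]],[0.1,[0,0,0.1],[0,0,0]],[0.1,[0,0,0],[0,0,0]]]}}

```text
t: 10.35
eef_pos: [0.5713, -0.1658, 0.1472]
orientation: [-0.0, 0.069, 0.998, 0.0]
force: [-0.0, -0.4, -1.5]
gripper_width: 0.0156
```

>>> {"name": "jog_arm", "arguments": {"moves": [[0.1,[0,0,0.1],[0,0,0]],[0.1,[0,0,0.1],[0,0,0]],[0.1,[0,0,0],[0,0,0]]]}}

```text
t: 10.72
eef_pos: [0.5713, -0.1658, 0.1452]
orientation: [-0.0, 0.069, 0.998, 0.0]
force: [-0.1, 0.7, -0.1]
gripper_width: 0.0158
```

>>> {"name": "jog_arm", "arguments": {"moves": [[0.1,[0,0,0.1],[0,0,0]],[0.1,[0,0,0.1],[0,0,0]],[0.1,[0,0,0],[0,0,0]]]}}

```text
t: 11.1
eef_pos: [0.5713, -0.1658, 0.1432]
orientation: [-0.0, 0.069, 0.998, 0.0]
force: [0.4, -0.2, -0.9]
gripper_width: 0.0157
```

>>> {"name": "jog_arm", "arguments": {"moves": [[0.1,[0,0,0.1],[0,0,0]],[0.1,[0,0,0.1],[0,0,0]],[0.1,[0,0,0],[0,0,0]]]}}

```text
t: 11.48
eef_pos: [0.5716, -0.1658, 0.1418]
orientation: [0.0, 0.069, 0.998, 0.0]
force: [-2.7, 0.8, 6.6]
gripper_width: 0.0157
```

6.6 N at an estimated 21–22 mm depth could be the lip or a jam. One more millimetre at a time will tell.

>>> {"name": "jog_arm", "arguments": {"moves": [[0.1,[0,0,0.1],[0,0,0]],[0.1,[0,0,0],[0,0,0]]]}}

```text
t: 11.72
eef_pos: [0.5716, -0.1659, 0.141]
orientation: [0.0, 0.069, 0.998, 0.0]
force: [-2.4, 0.5, 8.2]
gripper_width: 0.0159
```

>>> {"name": "jog_arm", "arguments": {"moves": [[0.1,[0,0,0.1],[0,0,0]],[0.1,[0,0,0],[0,0,0]]]}}

```text
t: 11.98
eef_pos: [0.5718, -0.1663, 0.1403]
orientation: [0.001, 0.069, 0.998, -0.0]
force: [-1.4, 0.4, 9.4]
gripper_width: 0.0153
```

The force keeps climbing at about 2 N/mm with roughly 10 N on the blade. That's more than the lip can give, so the middle gap is jammed at about 19 mm. I'm withdrawing and going to the left-hand gap.

>>> {"name": "jog_arm", "arguments": {"moves": [[0.1,[0,0,-0.5],[0,0,0]],[0.1,[0,0,-1],[0,0,0]],[0.1,[0,0,-1.5],[0,0,0]],[0.1,[0,0,-0.5],[0,0,0]],[0.1,[0,2,0],[0,0,0]],[0.1,[0,3,0],[0,0,0]],[0.1,[0,3,0],[0,0,0]],[0.1,[0,0,0],[0,0,0]],[0.1,[0,0,0],[0,0,0]],[0.1,[0,0,0],[0,0,0]]]}}

```text
t: 13.22
eef_pos: [0.5821, -0.0873, 0.1742]
orientation: [-0.0, 0.069, 0.998, -0.0]
force: [-0.2, -0.4, -0.4]
gripper_width: 0.0155
```

```bash
python3 - <<'E'
from h import *
p=np.array([.5713,-.1658]);g=p+.08*np.array([np.sin(.1385),np.cos(.1385)]);print(g, "gap3 line at x:", -.0854-.139*(g[0]-.57))
togo((*g,.167),np.pi/2-.1388)
E
```

```text
[ 0.58234461 -0.08656606] gap3 line at x: -0.08711590089253686
t 13.225 tcp [ 0.5821 -0.0873  0.1742] F [-0.2 -0.4 -0.4] w 0.0155
shift cm now-axes [-0.01  0.07  0.72] in goal axes [-0.01  0.07  0.72] turn [-0.0004 -0.0002 -0.0002]
```

>>> {"name": "jog_arm", "arguments": {"moves": [[0.1,[0,0.05,0.4],[0,0,0]],[0.1,[0,0,0.4],[0,0,0]],[0.1,[0,0,0],[0,0,0]],[0.1,[0,0,0.2],[0,0,0]],[0.1,[0,0,0.1],[0,0,0]],[0.1,[0,0,0.1],[0,0,0]],[0.1,[0,0,0.1],[0,0,0]],[0.1,[0,0,0.1],[0,0,0]],[0.1,[0,0,0.1],[0,0,0]],[0.1,[0,0,0],[0,0,0]]]}}

```text
t: 14.48
eef_pos: [0.5824, -0.0861, 0.1592]
orientation: [-0.0, 0.069, 0.998, -0.0]
force: [-1.4, -0.7, -0.7]
gripper_width: 0.0156
```

>>> {"name": "jog_arm", "arguments": {"moves": [[0.1,[0,-0.05,0],[0,0,0]],[0.1,[0,0,0.1],[0,0,0]],[0.1,[0,0,0.1],[0,0,0]],[0.1,[0,0,0],[0,0,0]]]}}

```text
t: 14.98
eef_pos: [0.5823, -0.0865, 0.1572]
orientation: [-0.0, 0.069, 0.998, 0.0]
force: [-0.2, 0.6, -1.4]
gripper_width: 0.0152
```

>>> {"name": "jog_arm", "arguments": {"moves": [[0.1,[0,0,0.2],[0,0,0]],[0.1,[0,0,0.2],[0,0,0]],[0.1,[0,0,0.2],[0,0,0]],[0.1,[0,0,0.2],[0,0,0]],[0.1,[0,0,0],[0,0,0]]]}}

```text
t: 15.6
eef_pos: [0.5823, -0.0866, 0.1491]
orientation: [-0.0, 0.069, 0.998, 0.0]
force: [-0.4, -0.3, -0.2]
gripper_width: 0.0155
```

>>> {"name": "jog_arm", "arguments": {"moves": [[0.1,[0,0,0.2],[0,0,0]],[0.1,[0,0,0.2],[0,0,0]],[0.1,[0,0,0.1],[0,0,0]],[0.1,[0,0,0],[0,0,0]]]}}

```text
t: 16.1
eef_pos: [0.5823, -0.0865, 0.1442]
orientation: [-0.0, 0.069, 0.998, 0.0]
force: [0.4, -0.1, -0.8]
gripper_width: 0.0151
```

>>> {"name": "jog_arm", "arguments": {"moves": [[0.1,[0,0,0.1],[0,0,0]],[0.1,[0,0,0.1],[0,0,0]],[0.1,[0,0,0.1],[0,0,0]],[0.1,[0,0,0],[0,0,0]]]}}

```text
t: 16.6
eef_pos: [0.5823, -0.0866, 0.1412]
orientation: [-0.0, 0.069, 0.998, 0.0]
force: [-0.3, -0.3, -0.8]
gripper_width: 0.0155
```

>>> {"name": "jog_arm", "arguments": {"moves": [[0.1,[0,0,0.1],[0,0,0]],[0.1,[0,0,0.1],[0,0,0]],[0.1,[0,0,0],[0,0,0]]]}}

```text
t: 16.98
eef_pos: [0.5824, -0.0867, 0.1393]
orientation: [0.0, 0.069, 0.998, -0.0]
force: [-0.2, 0.1, -0.7]
gripper_width: 0.0155
```

Past 19 mm with no resistance here. The next expected things are the lip at about 22 mm and a possible stop at about 30 mm.

>>> {"name": "jog_arm", "arguments": {"moves": [[0.1,[0,0,0.1],[0,0,0]],[0.1,[0,0,0.1],[0,0,0]],[0.1,[0,0,0],[0,0,0]]]}}

```text
t: 17.35
eef_pos: [0.5824, -0.0867, 0.1372]
orientation: [0.0, 0.069, 0.998, -0.0]
force: [-0.1, -0.9, -0.3]
gripper_width: 0.0154
```

>>> {"name": "jog_arm", "arguments": {"moves": [[0.1,[0,0,0.1],[0,0,0]],[0.1,[0,0,0.1],[0,0,0]],[0.1,[0,0,0],[0,0,0]]]}}

```text
t: 17.73
eef_pos: [0.5822, -0.0866, 0.1351]
orientation: [-0.0, 0.069, 0.998, -0.0]
force: [0.9, -1.6, -1.4]
gripper_width: 0.0158
```

>>> {"name": "jog_arm", "arguments": {"moves": [[0.1,[0,0,0.1],[0,0,0]],[0.1,[0,0,0.1],[0,0,0]],[0.1,[0,0,0],[0,0,0]]]}}

```text
t: 18.1
eef_pos: [0.5823, -0.0866, 0.1332]
orientation: [-0.0, 0.069, 0.998, 0.0]
force: [0.5, -1.2, -1.0]
gripper_width: 0.0161
```

>>> {"name": "jog_arm", "arguments": {"moves": [[0.1,[0,0,0.1],[0,0,0]],[0.1,[0,0,0.1],[0,0,0]],[0.1,[0,0,0],[0,0,0]]]}}

```text
t: 18.48
eef_pos: [0.5824, -0.0866, 0.1312]
orientation: [-0.0, 0.069, 0.998, 0.0]
force: [0.5, -1.0, -0.7]
gripper_width: 0.0156
```

>>> {"name": "jog_arm", "arguments": {"moves": [[0.1,[0,0,0.1],[0,0,0]],[0.1,[0,0,0.1],[0,0,0]],[0.1,[0,0,0],[0,0,0]]]}}

```text
t: 18.85
eef_pos: [0.5823, -0.0866, 0.1292]
orientation: [-0.0, 0.069, 0.998, -0.0]
force: [-0.0, -1.2, -1.2]
gripper_width: 0.0156
```

>>> {"name": "jog_arm", "arguments": {"moves": [[0.1,[0,0,0.1],[0,0,0]],[0.1,[0,0,0.1],[0,0,0]],[0.1,[0,0,0],[0,0,0]]]}}

```text
t: 19.23
eef_pos: [0.5823, -0.0866, 0.1272]
orientation: [-0.0, 0.069, 0.998, 0.0]
force: [-0.3, -0.9, -1.2]
gripper_width: 0.0154
```

```bash
python3 - <<'E'
from h import *
b=optics.grab_frame("scene");print(robot.observe()["force"])
crop(b,240,160,340,235,8,"pics/g6.png")
E
```

```text
[-0.01207533 -0.43131307 -1.17158942]
```

View pics/g6.png

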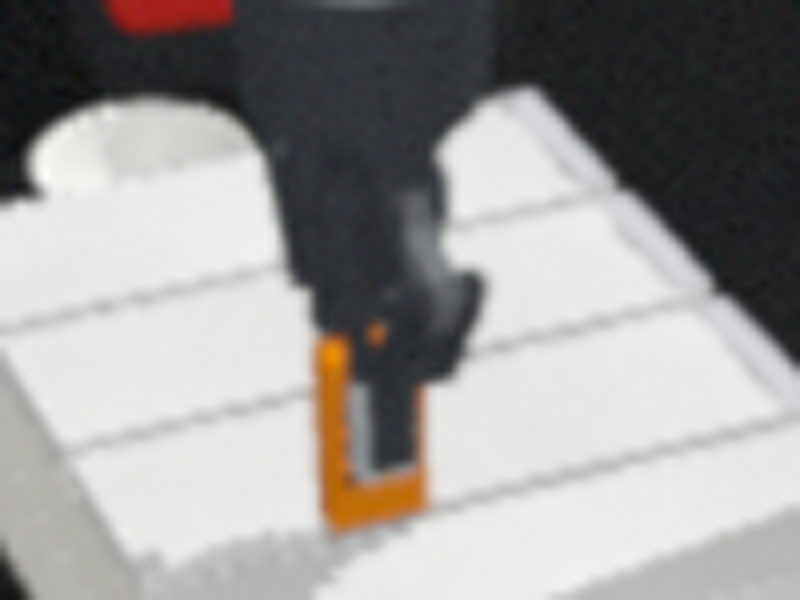

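The crop shows the handle's underside (380,522) almost on the gap line with the blade inside, and still no force. I'm lowering the last few millimetres until the handle seats.

>>> {"name": "jog_arm", "arguments": {"moves": [[0.1,[0,0,0.1],[0,0,0]],[0.1,[0,0,0.1],[0,0,0]],[0.1,[0,0,0],[0,0,0]]]}}

```text
t: 19.65
eef_pos: [0.5823, -0.0866, 0.1252]
orientation: [-0.0, 0.069, 0.998, 0.0]
force: [0.4, -1.0, -1.2]
gripper_width: 0.0154
```

>>> {"name": "jog_arm", "arguments": {"moves": [[0.1,[0,0,0.1],[0,0,0]],[0.1,[0,0,0.1],[0,0,0]],[0.1,[0,0,0],[0,0,0]]]}}

```text
t: 20.02
eef_pos: [0.5823, -0.0866, 0.1232]
orientation: [-0.0, 0.069, 0.998, 0.0]
force: [-0.0, -0.1, -1.3]
gripper_width: 0.0155
```

>>> {"name": "jog_arm", "arguments": {"moves": [[0.1,[0,0,0.1],[0,0,0]],[0.1,[0,0,0],[0,0,0]]]}}

```text
t: 20.27
eef_pos: [0.5823, -0.0866, 0.1222]
orientation: [-0.0, 0.069, 0.998, 0.0]
force: [-0.3, -2.0, -1.5]
gripper_width: 0.0154
```

>>> {"name": "jog_arm", "arguments": {"moves": [[0.1,[0,0,0.1],[0,0,0]],[0.1,[0,0,0],[0,0,0]]]}}

```text
t: 20.52
eef_pos: [0.5824, -0.0866, 0.1221]
orientation: [0.0, 0.069, 0.998, 0.0]
force: [-2.0, -1.0, 7.2]
gripper_width: 0.0156
```

>>> {"name": "jog_arm", "arguments": {"moves": [[0.1,[0,0,0.05],[0,0,0]],[0.1,[0,0,0],[0,0,0]]]}}

```text
t: 20.78
eef_pos: [0.5825, -0.0866, 0.1221]
orientation: [0.0, 0.069, 0.998, 0.0]
force: [-4.8, -0.2, 12.4]
gripper_width: 0.0155
```

The TCP stops stiffly at z = 0.122, just where the handle should meet the fronts (tip 40 mm deep). I'm easing off the press, releasing and retreating upward.

>>> {"name": "jog_arm", "arguments": {"moves": [[0.1,[0,0,-0.15],[0,0,0]],[0.1,[0,0,0],[0,0,0]],[0.5,[0,0,0],[0,0,0]],[0.5,[0,0,0],[0,0,0]],[0.5,[0,0,0],[0,0,0]],[0.5,[0,0,0],[0,0,0]],[0.5,[0,0,-1],[0,0,0]],[0.5,[0,0,-2],[0,0,0]],[0.5,[0,0,-4],[0,0,0]],[0.5,[0,0,-5],[0,0,0]],[0.5,[0,0,-4],[0,0,0]],[0.5,[0,0,0],[0,0,0]]]}}

```text
t: 22.28
eef_pos: [0.5842, -0.0869, 0.2866]
orientation: [0.004, 0.069, 0.998, 0.0]
force: [0.4, 0.1, -0.2]
gripper_width: 0.0431
```

```bash
python3 - <<'E'
from h import *
b=optics.grab_frame("scene");t=optics.grab_frame("top");print(robot.observe()["eef_pos"],robot.observe()["force"])
cv2.imwrite("pics/s7.png",b[:,:,::-1])
crop(b,240,150,340,225,8,"pics/g7.png")
print((proj("scene",[[.5823,-.0866,.1],[.5823,-.0866,.164]])-[240,150])*8)
E
```

```text
[ 0.58228115 -0.08654928  0.28272266] [ 0.60361993  0.17518669 -0.99692549]
[[375.07134855 599.92237887]
 [370.66970133 430.27200879]]
```

View pics/g7.png

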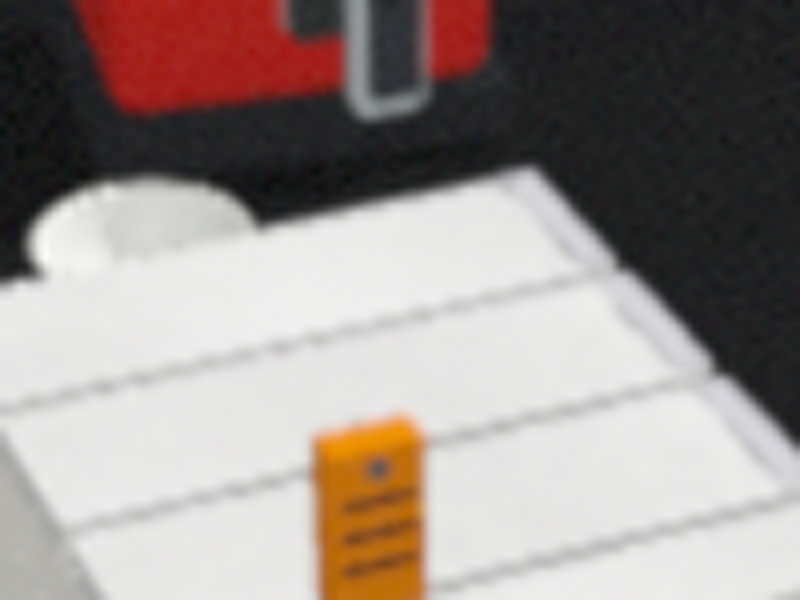

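View pics/s7.png

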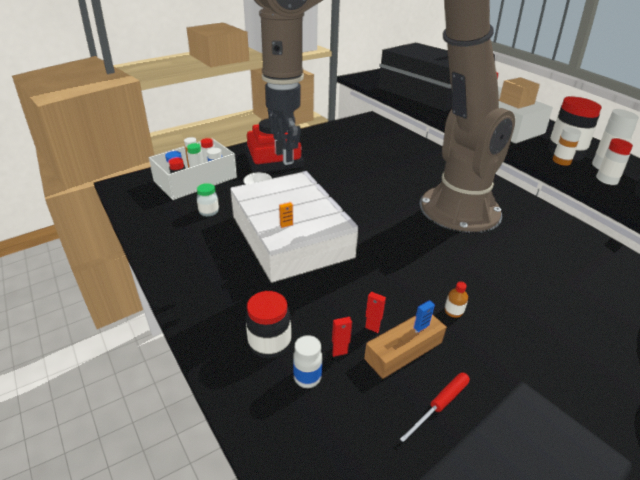

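The orange gauge stands upright in the left-hand gap. Its handle top is at about (370,428) in the crop, against a prediction of (371,430) for fully home. The fingers are clear, and the blue gauge and the bystanders are unmoved. I'm handing it in.

```bash
python3 -c "
from station import ticket
print(ticket.finish_job())"
```

```text
the job is handed in; nothing more can be done
None
```

The orange gauge is standing upright, fully home and released in the left-hand gap (gap_3), and I handed the job in at about 22.4 s. `finish_job()` gives no verdict.

- **Middle gap (gap_2):** I felt it first. Contact began at about 19–20 mm and the force rose at about 2 N/mm to about 10 N. That is more than the lip can give, so I took it as a jam and withdrew.
- **Left-hand gap (gap_3):** the blade went in with next to no force until the handle stopped hard on the fronts, at 40 mm by arm height and about 12 N. I then eased off, released and backed away. I did not try the right-hand gap.
- **Last checks:** the picture shows the handle top within about 2 pixels, in the 8x enlarged crop, of where it should be when fully home. The fingers are clear, and the wrist force is near zero. By eye, the blue gauge and the bystanders are where they were; I did not measure them.
- **Disagreements:** the two cameras placed the gaps about 1.1 mm apart, so I used the average. The arm settled up to 1.8 mm off in y before I corrected it. I hardly felt the sprung lip in gap_3.

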